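Uncover a soil sample and swing the bench magnifier over it

TASK

Get the soil sample ready for inspection: take the cork cover off the sample ring and lay it flat on the bare worktop, clear of the sample. Then swing the jointed bench magnifier round (its black knob is there for that) until the lens is centred over the sample, and let go of it there. Leave the sample, the tins, the empty ring and the red bulb where they stand.

Things in the scene. Friction and masses are not known exactly. Their poses are not given: they have to be found in the camera images.
- sample: steel sample ring packed with dark soil, a solid cylinder 49 mm in diameter and 28 mm high, loose, upright on the worktop, 0.2 kg; origin at the centre of its underside. At the start the cork cover lies on it.
- cork_cover: loose round cork disc with a small metal boss in its middle, 61 mm in diameter, edge 6 mm thick (8 mm at the boss), 0.03 kg, lying level on top of the sample ring, about centred, so that its edge overhangs the ring by 6 mm all round; origin at the centre of its underside, z up. Grip it by its edge.
- shoulder_axis (a point): point on the vertical axis of the magnifier's column, 159 mm above the worktop, at the height of the upper arm. The magnifier's round grey foot is 164 mm in diameter, 34 mm high, and cannot be moved; the column above it is 17 mm thick. Nothing of the magnifier is higher than 196 mm above the worktop.
- elbow_axis (a point): point on the vertical elbow axis, 180 mm from the shoulder axis, 159 mm above the worktop; a black hub 29 mm in diameter, top at 187 mm
- lens_center (a point): centre of the magnifier's lens: 170 mm from the elbow axis, 136 mm above the worktop at every position of the arms. White lens ring of 112 mm outer and 94 mm inner diameter, 127 to 145 mm above the worktop, in a metal yoke that reaches 80 mm to either side; lens level.
- knob_grip (a point): upright black rubber positioning knob on the far edge of the lens ring, 23 mm in diameter, from 144 to 194 mm above the worktop; this point is on its axis, 175 mm above the worktop. Elbow axis, lens centre and knob lie in one straight line (seen from above), the knob 68 mm beyond the lens centre, 238 mm from the elbow axis; it is rigid with the lens.
- upper_arm (a joint): shoulder angle in rad: 0 = upper arm points to world -y (to the right), grows as it swings clockwise seen from above (at 1.57 it points to -x, to the robot); stops at -0.5 and 2.9. Moves in the horizontal plane, with about 0.22 N m of friction, and stays where it is left.
- lens_arm (a joint): elbow angle in rad: it grows as the lens arm unfolds, anticlockwise seen from above: 2.27 = stretched out in line with the upper arm, 0 = turned 2.27 rad clockwise from that (folded back); stops at -0.43 and 2.27, so it bends to one side only. Moves in the horizontal plane, with about 0.16 N m of friction, and stays where it is left. The knob moved horizontally takes both joints along.
- tin_a: loose round light metal tin, 57 mm in diameter, 31 mm high, left of the work (tins and empty ring stand beyond y = 0.155 m; between them and the sample the worktop is bare, about x = 0.45, y = 0.085 m); origin at the centre of its underside; leave it
- tin_b: a second tin like it; leave it
- empty_ring: loose brown empty steel ring, 62 mm in diameter, 35 mm high, near the tins; origin at the centre of its underside; leave it
- bulb: loose red rubber bulb, 56 mm in diameter, 78 mm high, standing behind the work; origin at the centre of its underside; leave it

How it is judged:
By the outcome, as a careful person would: the job done as asked, in the order asked, and still so for the second after the job is handed in, with the robot touching nothing.
It also fails if it takes over 64 s, if anything falls off the work surface, if the arm or the gripper's body presses on something with over 40 N, if the wrist force passes 120 N, or if a joint passes its speed limit or range.

ROBOT

A 6-joint arm with a two-finger parallel gripper is mounted at the origin on a cart in front of the work surface, level with it; the furniture and walls round the work are solid. World frame = base frame: x ahead of the robot, y to its left, z up, the work surface at z = 0. Lengths are in mm, angles in rad, forces in N, time in s.
With the tool pointing down it reaches from about 325 to 900 mm from the base axis. Payload 6.1 kg.
Tool frame: the origin (TCP) lies midway between the tips of the shut fingers; the grasp point (between the pads) lies 19 mm behind it; z points along the fingers, y is the line along which they close (so a half turn about z gives the same grasp; the last joint's range is limited). The gripper opens to 87 mm and grips with 3 to 60 N. Pads are 19 mm wide; open, the fingers measure 117 mm over their backs; the gripper's body (75 mm by 190 mm) begins 51 mm behind the grasp point.
Start: joints at [-1.307, 0.22, 1.526, -0, 1.395, -0.126], TCP at [237.495, -578.111, 222.538] pointing down, gripper open.
Joint ranges: [-2.98, 2.98], [-0.91, 2.08], [0.09, 2.57], [-1.24, 4.39], [0.2, 2.65], [-2.68, 2.68]. Speed limits (rad/s): [2.57, 2.57, 3.01, 3.14, 3.14, 3.14].

INTERFACE

Orientations are given as a unit quaternion [x, y, z, w].
In Python, from workcell import arm gives the robot as it stands.
- The arm moves only by the shell command python3 -m inch 'ROWS' [FORCE]. ROWS is JSON, a list of rows, each a list of 3 entries, a list of its own where there are three numbers: the finger opening in mm, from 0 to 87, then the shift along the tool's x, y, z in mm, then the turn about the tool's z in degrees. A call has 1 to 20 rows; each row is the pose to reach, as a shift and turn from the pose commanded when the call began, along the tool's axes at that moment; what a row does not reach only later rows make up. A row lasts 1/10 s, in which the tool goes at most 50 mm and 8.59 degrees, less where a joint would pass 70% of its speed; a pose out of reach is approached as far as the arm can. A call with a gripper value outside its range is refused whole. The fingers move at their own pace and stop on an object; FORCE is the grip in N (left out, the last holds). Time passes only in rows, so rows that repeat a pose let the fingers close. It gives the time, the measured TCP pose, the force, the opening and the grip force at its end, in the units of the state.
- arm.state(): the state, without advancing time (a new reading comes with each control period).
- arm.grab_frame(name): name is "side" or "top"; returns (picture, depth): 400x640x3 uint8, red, green, blue; 400x640 float32, mm along the optical axis (not along the pixel's ray), 0 where there is no reading.
- arm.get_calibration(name): a dict with "vertical_fov" (degrees; the focal length in pixels is half the picture's height over the tangent of half this angle, whatever the lens; pixels are square), "cx", "cy" (the principal point, pixels), "rvec" (rotation vector, rad) and "tvec" (3), from world to camera coordinates, as OpenCV has them. Camera axes: x right, y down, z forward; pixel columns grow to the right and rows downward; lengths in mm; the calibration is good to about 2 mm. A picture is of the moment at which its call begins. get_calibration takes no time and is no camera call.
- arm.sign_off(): hands the job in; it is judged then, once.
The state is a dict: "time_s": time; "q": joint angles; "joint_velocities": joint speeds; "joint_torque": joint torques, N m; "position": TCP position; "eef_rot": TCP orientation; "ft_force": force on the tool from outside, world axes, zero at the start; "wrist_torque": the same for the moment, N m; "grip_width": opening from 0.0 (shut) to 1.0 (fully open); "grip_force": force on a finger pad.
Only numpy, scipy, OpenCV 4.12 (cv2) and the standard library are available. Lean on these libraries where they do the work, as an engineer would, in place of code of your own. Each camera call takes 0.05 s, during which the arm holds its last target. There are 200 camera calls.

## Working session

There is one attempt and no reset: what is moved stays moved. The work goes in short steps, Python scripts to look and compute and a shell command to move; the robot and the scene stay as the last step left them, time stands still between calls to the robot, and variables do not carry over. Pictures are saved under pics/ and viewed, at most 13 in all, crops included, and the job is handed in when it is done.

```bash
mkdir -p pics; ls; cat > h.py <<'E'
import numpy as np,cv2
from workcell import arm
def cal(n):
    c=arm.get_calibration(n);f=200/np.tan(np.radians(c["vertical_fov"])/2)
    R=cv2.Rodrigues(np.array(c["rvec"],float))[0];t=np.array(c["tvec"],float)
    return f,c["cx"],c["cy"],R,t,c
def cast(n,u,v,z):
    f,cx,cy,R,t,_=cal(n);d=R.T@np.array([(u-cx)/f,(v-cy)/f,1]);o=-R.T@t
    return o+d*(z-o[2])/d[2]
def cloud(n,D):
    f,cx,cy,R,t,_=cal(n);v,u=np.mgrid[:400,:640]
    P=np.stack([(u-cx)/f*D,(v-cy)/f*D,D],-1)
    return (P-t)@R
def proj(n,p):
    f,cx,cy,R,t,_=cal(n);q=R@np.array(p,float)+t
    return np.round([cx+f*q[0]/q[2],cy+f*q[1]/q[2]],1)
E
python3 - <<'E'
from h import *
for n in("side","top"):
    I,D=arm.grab_frame(n);cv2.imwrite(f"pics/{n}0.png",I[...,::-1]);np.savez(f"{n}0.npz",I=I,D=D)
    c=cal(n);print(c[5],-c[3].T@c[4])
s=arm.state();print(s["position"],s["eef_rot"],s["time_s"],s["ft_force"])
E
```

```text
pics
{'vertical_fov': 51.84718846299637, 'cx': 317.57211891638394, 'cy': 204.46940533666444, 'rvec': array([-0.00958574, -2.72622577,  1.52036921]), 'tvec': array([ 558.31025669,  152.36599277, 1126.28913721])} [539.5118882  880.55715568 732.80214052]
{'vertical_fov': 53.81240623795858, 'cx': 324.8895640914067, 'cy': 204.4083779862582, 'rvec': array([ 2.15514993, -2.19990287,  0.08612903]), 'tvec': array([ -72.62420981,  557.96898103, 1274.37320135])} [ 449.44033828  -87.41487779 1315.67197182]
[ 237.36647926 -577.55273136  221.52128203] [ 9.81067508e-01  1.93664003e-01 -6.22869722e-05 -8.91939187e-04] 0.1 [ 0.38713554  0.22840678 -0.18912484]
```

View pics/side0.png

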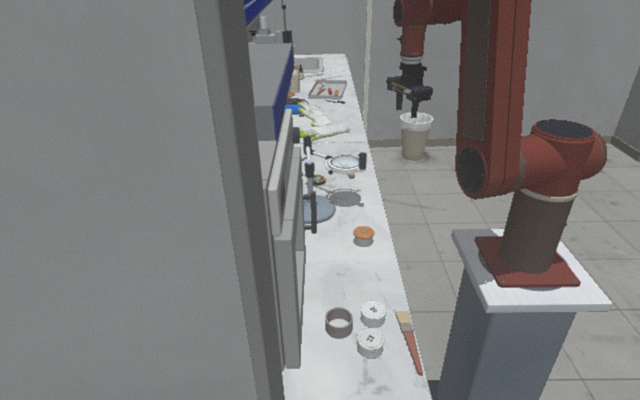

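View pics/top0.png

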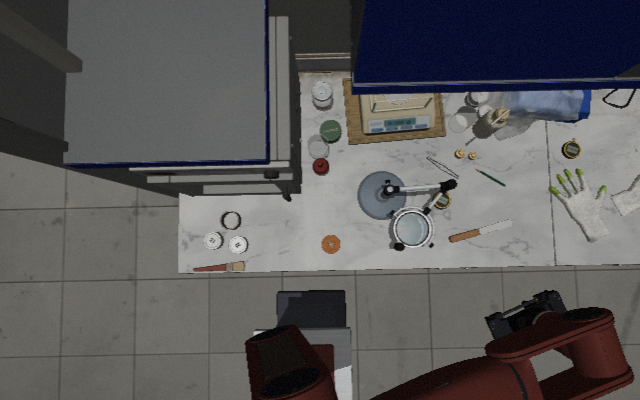

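The side view shows the cork at (363,233), tins at (373,313) and (370,343), the lens at (345,162) and the knob at (362,160). The top view shows the cork at (331,244), column ~(389,189), elbow (449,184), lens (412,228), knob (399,246) and bulb (321,166).

```bash
python3 - <<'E'
from h import *
T=np.load("top0.npz");S=np.load("side0.npz")
PT=cloud("top",T["D"]);PS=cloud("side",S["D"])
def blob(I,lo,hi,box,name):
    h=cv2.cvtColor(I,cv2.COLOR_RGB2HSV);m=cv2.inRange(h,np.array(lo),np.array(hi))
    k=np.zeros_like(m);u0,u1,v0,v1=box;k[v0:v1,u0:u1]=1;m*=k
    n,l,st,c=cv2.connectedComponentsWithStats(m);i=1+np.argmax(st[1:,4]);return c[i],l==i,st[i]
for n,d,P,box in(("top",T,PT,(310,350,225,262)),("side",S,PS,(345,385,215,250))):
    c,m,st=blob(d["I"],(5,100,60),(22,255,255),box,n)
    print(n,"cork",c,st,cast(n,*c,34),np.median(P[m],0),P[m].max(0)-P[m].min(0))
for nm,u,v,z in(("col",389,189,190),("elbow",449,184,187),("lens",412,228,136),("knob",399,246,194),("tinA",213,241,31),("tinB",237,244,31),("ring",231,220,35),("bulb",321,166,78),("foot",383,194,34)):
    print(nm,cast("top",u,v,z).round(),PT[v,u].round())
big=cv2.resize(T["I"][140:290,300:480,::-1],None,fx=4.4,fy=4,interpolation=cv2.INTER_CUBIC)
big=cv2.resize(T["I"][140:290,300:480,::-1],(720,600),interpolation=cv2.INTER_CUBIC);cv2.imwrite("pics/topz.png",big)
cv2.imwrite("pics/sidez.png",cv2.resize(S["I"][120:270,270:420,::-1],(600,600),interpolation=cv2.INTER_CUBIC))
# heights of furniture in reach
for u,v in((280,190),(230,180),(270,100),(400,80),(330,90),(320,60)): print(u,v,PT[v,u].round())
E
```

```text
top cork [330.53877551 243.81632653] [322 235  18  19 245] [427.11847523 -99.77492661  34.        ] [426.9532362  -98.63548207  33.45389379] [  58.20286906   56.12825875 1319.48236792]
side cork [363.38961039 232.29220779] [354 227  20  12 154] [425.14523919 -93.48242196  34.        ] [424.90421852 -93.05198029  33.438508  ] [54.3847368  57.77634812  8.07947605]
col [ 583. -270.  190.] [ 585. -272.  177.]
elbow [ 594. -443.  187.] [ 595. -444.  184.]
lens [ 471. -343.  136.] [ 471. -343.  135.]
knob [ 420. -292.  194.] [ 420. -292.  195.]
tinA [444. 282.  31.] [444. 282.  30.]
tinB [433. 204.  31.] [433. 204.  31.]
ring [511. 222.  35.] [512. 230.   4.]
bulb [674. -74.  78.] [677. -74.  63.]
foot [ 586. -275.   34.] [ 580. -266.   91.]
280 190 [593.  50. 136.]
230 180 [595. 150. 346.]
270 100 [763.  35. 442.]
400 80 [ 726. -224.  631.]
330 90 [ 911. -108.  106.]
320 60 [1020.  -78.   84.]
```

View pics/topz.png

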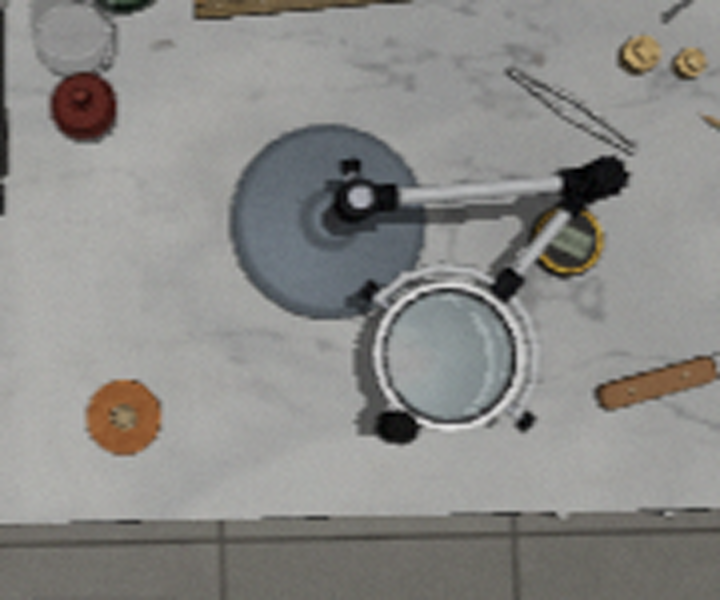

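View pics/sidez.png

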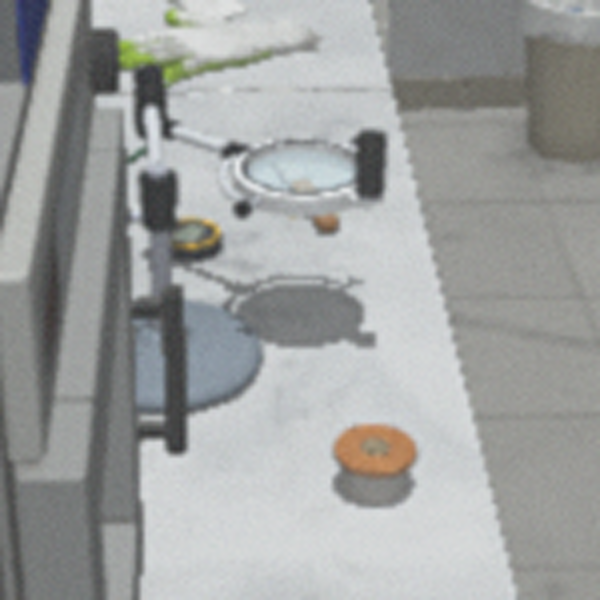

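The zoomed views confirm the cork is level on the ring, with nothing around it. The knob is at top px (399,246.5), with the lens ring centre at (412,228.7). Cork is at about (426,-98), and the two views agree within about 6 mm. Goal elbow angle ≈ 0.58 and shoulder ≈ 1.57, both within range.

```bash
cat >> h.py <<'E'
from scipy.spatial.transform import Rotation as Ro
def shift(p):
    s=arm.state();R=Ro.from_quat(s["eef_rot"]).as_matrix()
    return (R.T@(np.array(p)-s["position"])).round(1)
E
python3 -c "
from h import *
print(shift([426.5,-98,100]),shift([426.5,-98,27]))"
```

```text
[ 357.1 -371.5  122.3] [ 357.1 -371.4  195.3]
```

```bash
python3 -m inch '[[87,[20,-21,0],0],[87,[45,-47,0],0],[87,[72,-75,0],0],[87,[100,-104,0],0],[87,[129,-134,0],0],[87,[158,-164,0],0],[87,[187,-195,0],0],[87,[216,-225,0],0],[87,[245,-255,0],0],[87,[274,-285,0],0],[87,[303,-315,0],0],[87,[328,-341,20],0],[87,[347,-361,50],0],[87,[357,-371.5,80],0],[87,[357,-371.5,110],0],[87,[357,-371.5,130],0],[87,[357,-371.5,140],0],[87,[357,-371.5,140],0],[87,[357,-371.5,140],0]]' 10
python3 - <<'E'
from h import *
print(arm.state()["position"],shift([426.5,-98,27]))
for n in("side","top"):
    I,D=arm.grab_frame(n);np.savez(f"{n}1.npz",I=I,D=D);c=proj(n,[426,-98,34]).astype(int)
    cv2.imwrite(f"pics/{n}1.png",cv2.resize(I[c[1]-50:c[1]+50,c[0]-60:c[0]+60,::-1],(720,600),interpolation=cv2.INTER_CUBIC))
E
```

```text
time_s: 2.0
position: [427.0, -99.2, 83.3]
eef_rot: [0.981, 0.194, 0.0, 0.0]
ft_force: [0.6, 0.3, 0.6]
grip_width: 1.002
grip_force: 0.0
[427.03307161 -99.16171588  83.29370158] [-0.1 -1.3 56.3]
```

View pics/side1.png

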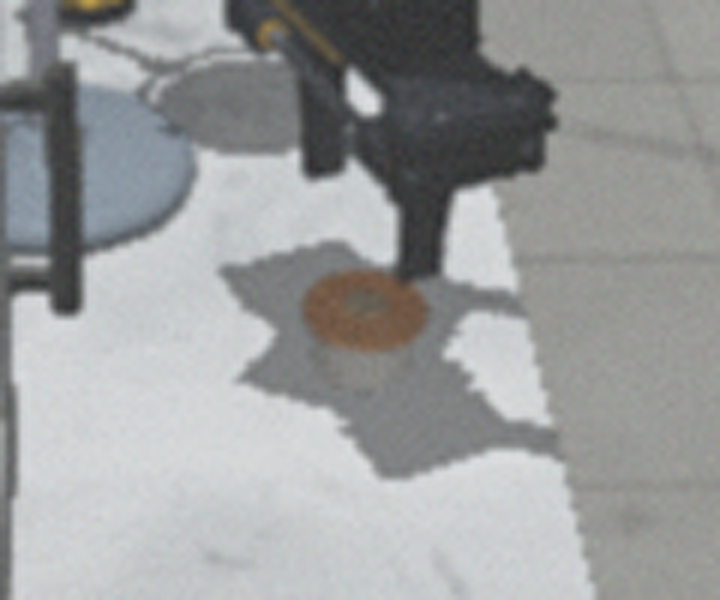

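The side crop shows the open fingers (tips at zoom px (323,170) and (420,275)) straddling the cork (365,308), with clear margins. Descending to grip.

```bash
python3 -m inch '[[87,[0,-0.5,12],0],[87,[0,-0.5,28],0],[87,[0,-0.5,44],0],[87,[0,-0.5,53],0],[87,[0,-0.5,56.5],0],[87,[0,-0.5,56.5],0],[72,[0,-0.5,56.5],0],[68,[0,-0.5,56.5],0],[65,[0,-0.5,56.5],0],[63,[0,-0.5,56.5],0],[61,[0,-0.5,56.5],0],[58,[0,-0.5,56.5],0],[56,[0,-0.5,56.5],0],[54,[0,-0.5,56.5],0],[54,[0,-0.5,56.5],0]]' 10
```

```text
time_s: 3.6
position: [426.5, -98.4, 26.2]
eef_rot: [0.981, 0.194, 0.0, 0.0]
ft_force: [-0.5, 1.0, 1.9]
grip_width: 0.677
grip_force: 10.0
```

```bash
python3 -m inch '[[54,[0,0,-3],0],[54,[0,0,-8],0],[54,[0,0,-18],0],[54,[0,0,-34],0],[54,[0,0,-54],0],[54,[0,0,-68],0],[54,[0,0,-74],0],[54,[0,0,-74],0],[54,[0,0,-74],0]]' 10
python3 - <<'E'
from h import *
print(arm.state()["position"],shift([450,85,80]),shift([450,85,3]))
for n in("side",):
    I,D=arm.grab_frame(n);np.savez(f"{n}2.npz",I=I,D=D);c=proj(n,[426,-98,34]).astype(int)
    cv2.imwrite(f"pics/{n}2.png",cv2.resize(I[c[1]-50:c[1]+50,c[0]-60:c[0]+60,::-1],(720,600),interpolation=cv2.INTER_CUBIC))
E
```

```text
time_s: 4.5
position: [426.0, -98.2, 99.7]
eef_rot: [0.981, 0.194, -0.0, -0.0]
ft_force: [0.8, 0.2, -0.4]
grip_width: 0.679
grip_force: 10.0
[426.03854242 -98.24032106  99.71669592] [  91.8 -160.4   19.7] [  91.8 -160.4   96.7]
```

View pics/side2.png

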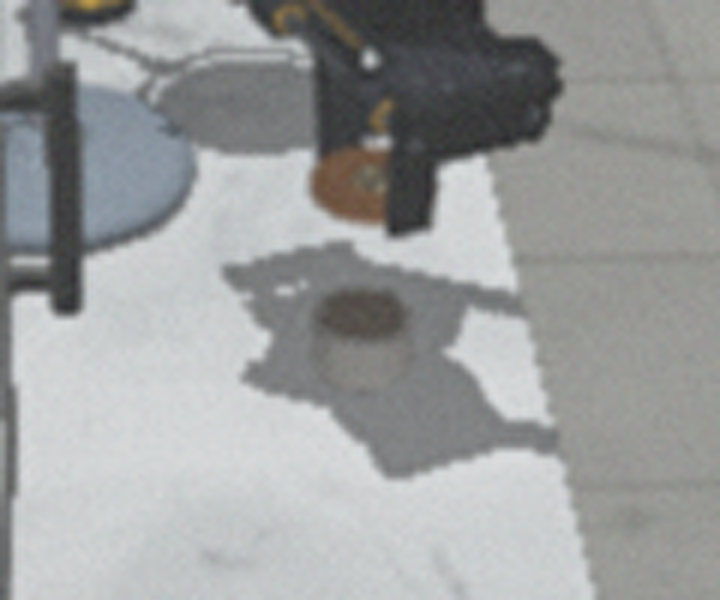

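The cork hangs level in the fingers (zoom px (370,180)), and the uncovered sample is still upright at (362,315). Carrying it to the bare spot.

```bash
python3 -m inch '[[54,[8,-14,0],0],[54,[20,-35,0],0],[54,[34,-59,0],0],[54,[48,-83,0],0],[54,[62,-107,0],0],[54,[75,-130,0],0],[54,[85,-147,5],0],[54,[90,-156,20],0],[54,[90,-156,40],0],[54,[90,-156,60],0],[54,[90,-156,75],0],[54,[90,-156,84],0],[54,[90,-156,89],0],[54,[90,-156,92],0],[54,[90,-156,94],0],[54,[90,-156,95],0],[54,[90,-156,95],0],[54,[90,-156,95],0]]' 10
```

```text
time_s: 6.35
position: [450.7, 80.1, 5.4]
eef_rot: [0.981, 0.194, 0.0, 0.0]
ft_force: [0.3, -0.1, -0.5]
grip_width: 0.678
grip_force: 10.0
```

```bash
python3 -m inch '[[54,[0,0,1.5],0],[54,[0,0,2.5],0],[54,[0,0,2.5],0],[54,[0,0,2.5],0],[60,[0,0,2.5],0],[62,[0,0,2.5],0],[65,[0,0,2.5],0],[70,[0,0,2.5],0],[80,[0,0,2.5],0],[80,[0,0,2.5],0],[80,[0,0,0],0],[80,[0,0,-10],0],[80,[0,0,-30],0],[80,[0,0,-60],0],[80,[0,0,-100],0],[80,[0,0,-145],0],[80,[0,0,-190],0],[80,[0,0,-225],0],[80,[0,0,-235],0],[80,[0,0,-235],0]]' 10
python3 - <<'E'
from h import *
I,D=arm.grab_frame("side");P=cloud("side",D)
h=cv2.cvtColor(I,cv2.COLOR_RGB2HSV)
c=proj("side",[450,80,6]).astype(int);k=np.zeros(D.shape,bool);k[c[1]-25:c[1]+25,c[0]-25:c[0]+25]=1
m=k&(cv2.inRange(h,(5,100,60),(22,255,255))>0);print("cork",m.sum(),np.median(P[m],0),P[m].min(0),P[m].max(0))
A=np.c_[P[m][:,:2],np.ones(m.sum())];print("slope",np.linalg.lstsq(A,P[m][:,2],rcond=None)[0])
I,D=arm.grab_frame("top");np.savez("top3.npz",I=I,D=D);cv2.imwrite("pics/top3.png",cv2.resize(I[140:290,240:480,::-1],(800,500),interpolation=cv2.INTER_CUBIC))
E
```

```text
time_s: 8.35
position: [451.5, 80.2, 242.6]
eef_rot: [0.981, 0.194, 0.002, 0.0]
ft_force: [0.8, -0.0, -0.4]
grip_width: 0.92
grip_force: 0.0
cork 4 [450.47084545  76.86015398   5.04095917] [426.38486953  59.53448058   2.3086093 ] [467.00973666 112.44327614   7.31090378]
slope [  0.07259903   0.09007577 -34.97578658]
```

View pics/top3.png

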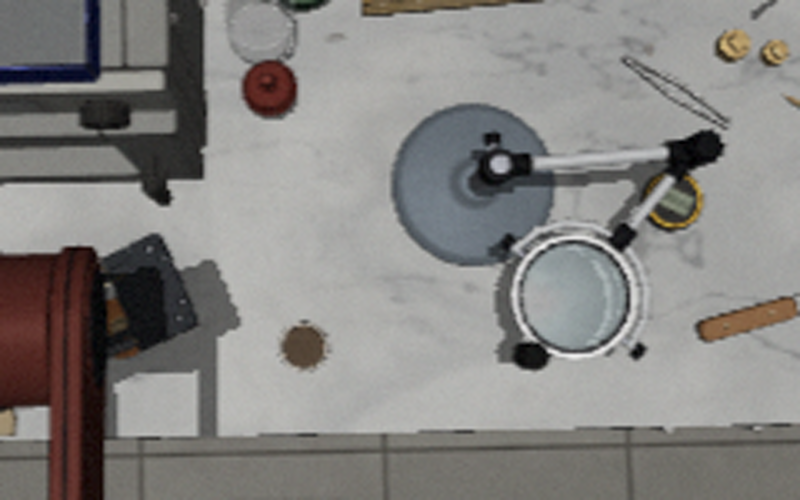

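The top crop shows the bare sample at zoom (304,346). The magnifier hasn't moved (knob at (530,355), lens at (575,297)), and the gripper is over the placed cork. Measuring the sample and knob.

```bash
python3 - <<'E'
from h import *
d=np.load("top3.npz");I,D=d["I"],d["D"];P=cloud("top",D)
h=cv2.cvtColor(I,cv2.COLOR_RGB2HSV)
k=np.zeros(D.shape,bool);k[228:260,315:348]=1
m=k&(I.max(2)<120)
n,l,st,c=cv2.connectedComponentsWithStats(m.astype(np.uint8));i=1+np.argmax(st[1:,4]);print("sample",c[i],st[i],cast("top",*c[i],28),P[l==i].mean(0))
d2=np.load("side2.npz");I2=d2["I"];P2=cloud("side",d2["D"])
k=np.zeros(D.shape,bool);k[222:240,345:380]=1;m=k&(np.abs(P2[...,2]-28)<3)&(np.hypot(P2[...,0]-426,P2[...,1]+97)<32)
v,u=np.nonzero(m);print("sample side",P2[m].mean(0),cast("side",u.mean(),v.mean(),28),m.sum(),np.ptp(P2[m],0))
K=(np.hypot(P[...,0]-420,P[...,1]+292)<25)&(P[...,2]>186)&(P[...,2]<202)
v,u=np.nonzero(K);print("knob",K.sum(),cast("top",u.mean(),v.mean(),194),np.ptp(P[K],0))
# lens ring: white pixels at z~136-145
L=(np.abs(np.hypot(P[...,0]-470,P[...,1]+343)-51)<9)&(I.min(2)>185)&(abs(P[...,2]-145)<6)
v,u=np.nonzero(L);(cu,cv_),ax,a=cv2.fitEllipse(np.c_[u,v].astype(np.float32));print("lens",L.sum(),cast("top",cu,cv_,145),ax,a)
F=(np.hypot(P[...,0]-583,P[...,1]+272)<95)&(abs(P[...,2]-34)<5)
ct=max(cv2.findContours(F.astype(np.uint8),cv2.RETR_EXTERNAL,cv2.CHAIN_APPROX_NONE)[0],key=len);(cu,cv_),r=cv2.minEnclosingCircle(ct);print("foot",cast("top",cu,cv_,34),r*1282/394)
E=(np.hypot(P[...,0]-594,P[...,1]+445)<30)&(P[...,2]>178)&(P[...,2]<198);v,u=np.nonzero(E);print("elbow",cast("top",u.mean(),v.mean(),187),np.ptp(P[E],0))
E
```

```text
sample [330.8203125 243.640625 ] [324 238  14  13 128] [ 427.56379904 -100.76021146   28.        ] [ 427.55527793 -100.77958606   26.91943317]
sample side [424.71036809 -98.05817123  27.22070797] [424.8300645  -96.86382704  28.        ] 127 [47.16466557 49.45751958  5.49362612]
knob 56 [ 418.22800282 -293.77786576  194.        ] [20.13757926 22.02148041 10.05860941]
lens 113 [ 469.14885252 -340.35849046  145.        ] (35.6606559753418, 36.101016998291016) 141.26992797851562
foot [ 583.86498713 -272.04015646   34.        ] 24.776551895335242
elbow [ 595.83716695 -450.20940575  187.        ] [26.41495164 26.43634646 13.16684889]
```

```bash
python3 - <<'E'
from h import *
A=np.array([582.5,-270.5]);S=np.array([426.3,-99.2])
def ik(K,l2=238):
    v=K-A;r=np.hypot(*v);c=(r*r-180**2-l2**2)/(2*180*l2);phi=np.arccos(c)
    al=np.arctan2(l2*np.sin(phi),180+l2*np.cos(phi));th=np.arctan2(v[1],v[0])+al
    E=A+180*np.array([np.cos(th),np.sin(th)]);b=th-phi
    return th,phi,E,b
def seg(p,a,b):
    t=np.clip((p-a)@(b-a)/((b-a)@(b-a)),0,1);return np.hypot(*(p-a-t*(b-a)))
th,phi,E,b=ik(S,170);G=S+68*np.array([np.cos(b),np.sin(b)]);print("goal knob",G,np.degrees(b))
K0=np.array([418,-293.]);
for t in np.linspace(0,1,11):
    K=K0+(G-K0)*t;th,phi,E,b=ik(K);d=np.array([np.cos(b),np.sin(b)]);L=E+170*d;n=np.array([-d[1],d[0]])
    up=(-np.pi/2-th)%(2*np.pi)
    print(K.round(),"sh %.2f el %.2f lensdir %.0f"%(up,2.27-phi,np.degrees(b)),"E",E.round(),"L",L.round(),"col-yoke %.0f col-lens %.0f knob-upper %.0f"%(min(seg(A,L,L+80*n),seg(A,L,L-80*n)),np.hypot(*(L-A)),seg(K,A,E)))
print(arm.state()["position"],shift([418,-293,242]),shift([418,-293,158]))
I,D=arm.grab_frame("side")
P=cloud("side",D);K=(np.hypot(P[...,0]-420,P[...,1]+292)<25)&(P[...,2]>150)&(P[...,2]<200)&(I.max(2)<90);v,u=np.nonzero(K);print("side knob",K.sum(),cast("side",u.mean(),v.mean(),170),P[K].mean(0))
E
```

```text
goal knob [435.81019319 -31.86831188] 81.9604989298134
[ 418. -293.] sh 6.20 el -0.10 lensdir -221 E [ 597. -450.] L [ 469. -338.] col-yoke 61 col-lens 132 knob-upper 166
[ 420. -267.] sh 0.06 el -0.12 lensdir 130 E [ 572. -450.] L [ 463. -319.] col-yoke 58 col-lens 129 knob-upper 163
[ 422. -241.] sh 0.23 el -0.11 lensdir 120 E [ 542. -446.] L [ 456. -299.] col-yoke 59 col-lens 130 knob-upper 164
[ 423. -215.] sh 0.41 el -0.09 lensdir 112 E [ 511. -436.] L [ 448. -278.] col-yoke 64 col-lens 134 knob-upper 168
[ 425. -189.] sh 0.59 el -0.04 lensdir 104 E [ 482. -420.] L [ 441. -255.] col-yoke 72 col-lens 142 knob-upper 176
[ 427. -162.] sh 0.78 el 0.03 lensdir 97 E [ 456. -399.] L [ 435. -230.] col-yoke 85 col-lens 153 knob-upper 187
[ 429. -136.] sh 0.96 el 0.11 lensdir 92 E [ 435. -374.] L [ 431. -204.] col-yoke 99 col-lens 166 knob-upper 198
[ 430. -110.] sh 1.13 el 0.21 lensdir 87 E [ 420. -348.] L [ 427. -178.] col-yoke 116 col-lens 180 knob-upper 210
[432. -84.] sh 1.29 el 0.32 lensdir 85 E [ 410. -321.] L [ 426. -152.] col-yoke 135 col-lens 197 knob-upper 221
[434. -58.] sh 1.44 el 0.44 lensdir 83 E [ 404. -294.] L [ 425. -125.] col-yoke 156 col-lens 214 knob-upper 230
[436. -32.] sh 1.59 el 0.58 lensdir 82 E [ 403. -268.] L [426. -99.] col-yoke 178 col-lens 232 knob-upper 236
[449.56938438  80.12432349 238.92211043] [-171.   333.1   -3. ] [-170.9  333.2   81. ]
side knob 0 [nan nan nan] [nan nan nan]<stdin>:18: RuntimeWarning: Mean of empty slice.
  ret = ret.dtype.type(ret / rcount)
  ret = um.true_divide(
```

The straight knob path is clear. Moving above the knob with closing axis along the lens arm.

```bash
python3 -m inch '[[87,[-8,16,-2],-2],[87,[-20,40,-2],-4],[87,[-35,68,-2],-6],[87,[-50,98,-2],-8],[87,[-65,128,-2],-10],[87,[-80,158,-2],-12],[87,[-95,187,-2],-15],[87,[-110,216,-2],-18],[87,[-125,245,-2],-21],[87,[-140,273,-2],-24],[87,[-154,300,-2],-26],[87,[-164,320,-2],-26],[87,[-171,333,-2],-26],[87,[-171,333,-2],-26],[87,[-171,333,-2],-26]]'
python3 - <<'E'
from h import *
print(arm.state()["position"],shift([418,-293,158]))
I,D=arm.grab_frame("side");P=cloud("side",D)
K=(np.hypot(P[...,0]-420,P[...,1]+292)<30)&(P[...,2]>148)&(P[...,2]<196);v,u=np.nonzero(K);print("knob",K.sum(),u.mean(),v.mean(),P[K].mean(0),P[K].min(0),P[K].max(0))
c=proj("side",[450,80,6]).astype(int);h=cv2.cvtColor(I,cv2.COLOR_RGB2HSV);m=cv2.inRange(h,(5,90,50),(22,255,255))>0;m[:c[1]-20]=0;m[c[1]+20:]=0;m[:,:c[0]-20]=0;m[:,c[0]+20:]=0
A=np.c_[P[m][:,:2],np.ones(m.sum())];print("cork",m.sum(),P[m].mean(0),np.median(P[m][:,2]),"slope",np.linalg.lstsq(A,P[m][:,2],rcond=None)[0][:2])
cv2.imwrite("pics/side4.png",cv2.resize(I[110:310,270:430,::-1],(480,600),interpolation=cv2.INTER_CUBIC))
E
```

```text
time_s: 10.0
position: [418.4, -292.0, 240.9]
eef_rot: [0.912, 0.409, -0.0, -0.001]
ft_force: [-0.7, 0.7, -0.1]
grip_width: 1.0
grip_force: 0.0
[ 418.35232591 -291.96827735  240.93231998] [-1.1  0.6 82.9]
knob 110 362.1818181818182 159.63636363636363 [ 416.71463717 -287.48942481  173.54477962] [ 404.58848563 -312.7756096   148.0716736 ] [ 426.87648291 -277.39412178  194.11838146]
cork 253 [448.47200544  85.10975968   5.07564968] 5.021533359221132 slope [-0.00316862  0.01010659]
```

View pics/side4.png

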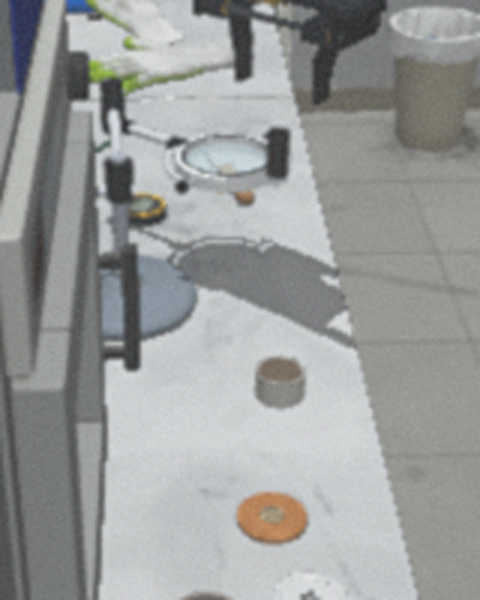

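The side crop shows the cork flat on the bare worktop at (272,516) with zero slope, the sample upright at (280,382), and the open fingers above the knob (278,152). Descending and gripping.

```bash
python3 -m inch '[[87,[-1.5,0.5,15],0],[87,[-1.5,0.5,35],0],[87,[-1.5,0.5,55],0],[87,[-1.5,0.5,72],0],[87,[-1.5,0.5,81],0],[87,[-1.5,0.5,82],0],[70,[-1.5,0.5,82],0],[60,[-1.5,0.5,82],0],[50,[-1.5,0.5,82],0],[40,[-1.5,0.5,82],0],[34,[-1.5,0.5,82],0],[30,[-1.5,0.5,82],0],[27,[-1.5,0.5,82],0],[24,[-1.5,0.5,82],0],[22,[-1.5,0.5,82],0],[18,[-1.5,0.5,82],0],[14,[-1.5,0.5,82],0],[14,[-1.5,0.5,82],0]]' 20
python3 - <<'E'
from h import *
print(shift([436,-31,158.5]))
R=Ro.from_quat(arm.state()["eef_rot"]).as_matrix()[:2,:2]
p0=arm.state()["position"]
E
```

```text
time_s: 11.85
position: [418.3, -294.4, 160.1]
eef_rot: [0.912, 0.409, 0.0, 0.0]
ft_force: [1.8, -0.7, -2.2]
grip_width: 0.264
grip_force: 20.0
[ 208.6 -161.9    1.5]
```

```bash
python3 -m inch '[[14,[2,-1.6,0],1],[14,[6,-4.8,0],2.5],[14,[12,-9.3,0],5],[14,[20,-15.5,0],8.5],[14,[29,-22.5,0],13],[14,[38,-29.5,0],17],[14,[47,-36.5,0],20.5],[14,[56,-43.5,0],24],[14,[65,-50.5,0],28],[14,[74,-57.5,0],31.5],[14,[83,-64.5,0],35],[14,[91,-70.7,0],38],[14,[98,-76.2,0],40.5],[14,[102,-79.3,0],41.5],[14,[104,-80.8,0],42],[14,[104,-80.8,0],42]]' 20
python3 -c "
from h import *
print(arm.state()['q'].round(2) if hasattr(arm.state()['q'],'round') else arm.state()['q'],shift([436,-32,160]))"
```

```text
time_s: 13.45
position: [426.7, -162.4, 160.0]
eef_rot: [0.998, 0.056, -0.0, -0.0]
ft_force: [1.5, 1.4, -1.0]
grip_width: 0.263
grip_force: 20.0
[-0.54 -0.14  2.02  0.    1.26  0.92] [ 2.370e+01 -1.286e+02  1.000e-01]
```

```bash
python3 -m inch '[[14,[0.5,-2.5,0],1],[14,[1.3,-7,0],2],[14,[2.6,-14,0],3],[14,[4.2,-23,0],4.5],[14,[6.1,-33,0],6],[14,[8.1,-44,0],7.7],[14,[10.1,-55,0],9],[14,[12.1,-66,0],10.2],[14,[14.2,-77,0],11.3],[14,[16.2,-88,0],12.3],[14,[18.2,-99,0],13.2],[14,[20.1,-109,0],14],[14,[21.7,-118,0],14.6],[14,[22.8,-124,0],15],[14,[23.5,-127.5,0],15],[14,[23.7,-128.6,0],15],[14,[23.7,-128.6,0],15],[14,[23.7,-128.6,0],15]]' 20
cat > look.py <<'E'
from h import *
import sys
i=sys.argv[1]
I,D=arm.grab_frame("top");P=cloud("top",D);np.savez(f"top{i}.npz",I=I,D=D)
c=proj("top",[427,-100,136]).astype(int);cv2.imwrite(f"pics/top{i}.png",cv2.resize(I[c[1]-50:c[1]+50,c[0]-50:c[0]+50,::-1],(600,600),interpolation=cv2.INTER_CUBIC))
L=(np.hypot(P[...,0]-427,P[...,1]+100)<62)&(np.hypot(P[...,0]-427,P[...,1]+100)>40)&(I.min(2)>170)&(abs(P[...,2]-143)<8)
v,u=np.nonzero(L);(a,b),ax,_=cv2.fitEllipse(np.c_[u,v].astype(np.float32));print("top lens",L.sum(),cast("top",a,b,145),ax,a,b)
Is,Ds=arm.grab_frame("side");Q=cloud("side",Ds);np.savez(f"side{i}.npz",I=Is,D=Ds)
c=proj("side",[427,-100,100]).astype(int);cv2.imwrite(f"pics/side{i}.png",cv2.resize(Is[c[1]-50:c[1]+50,c[0]-60:c[0]+60,::-1],(720,600),interpolation=cv2.INTER_CUBIC))
print(arm.state()["position"])
E
python3 look.py 5
```

```text
time_s: 15.25
position: [436.2, -32.3, 160.1]
eef_rot: [0.997, -0.076, -0.0, -0.0]
ft_force: [1.8, 0.5, -0.2]
grip_width: 0.262
grip_force: 20.0
top lens 77 [425.97834899 -97.28951791 145.        ] (36.37129592895508, 36.545875549316406) 330.0824890136719 244.870849609375
[436.20633719 -32.34003435 160.04300271]
```

View pics/top5.png

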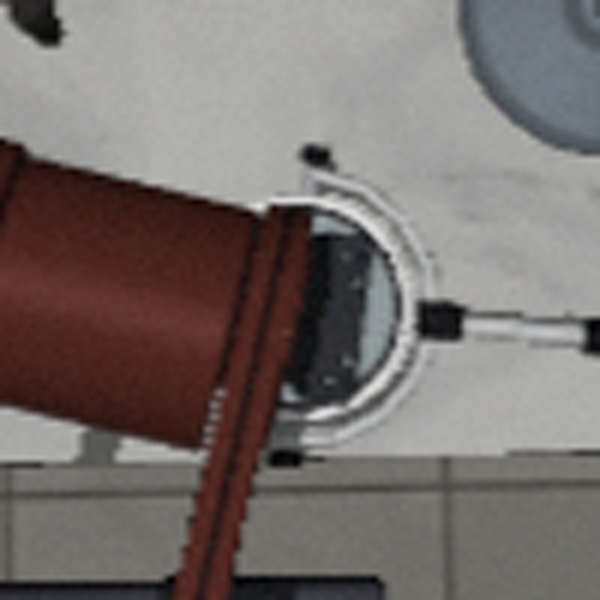

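The top crop shows the lens ring (visible right half, centre about (310,310)), held by the gripper with the arm hiding the left side. Releasing, backing off and checking with a clear view.

```bash
python3 -m inch '[[24,[0,0,0],0],[28,[0,0,0],0],[36,[0,0,0],0],[46,[0,0,0],0],[60,[0,0,0],0],[75,[0,0,0],0],[80,[0,0,0],0],[80,[0,0,-8],0],[80,[0,0,-25],0],[80,[0,0,-50],0],[80,[0,0,-75],0],[80,[0,0,-88],0],[80,[0,-10,-90],0],[80,[0,-35,-90],0],[80,[0,-65,-90],0],[80,[0,-95,-90],0],[80,[0,-120,-90],0],[80,[0,-130,-90],0],[80,[0,-130,-90],0]]'
python3 look.py 6
python3 - <<'E'
from h import *
d=np.load("top6.npz");I,D=d["I"],d["D"];P=cloud("top",D)
k=np.zeros(D.shape,bool);k[228:262,315:348]=1
K=(np.hypot(P[...,0]-436,P[...,1]+32)<25)&(P[...,2]>186)&(P[...,2]<202)
v,u=np.nonzero(K);print("knob",K.sum(),cast("top",u.mean(),v.mean(),194))
m=k&(I.max(2)<125);n,l,st,c=cv2.connectedComponentsWithStats(m.astype(np.uint8));i=1+np.argmax(st[1:,4]);print("sample thru lens",c[i],st[i],cast("top",*c[i],28))
E
```

```text
time_s: 17.25
position: [455.2, 97.3, 249.0]
eef_rot: [0.997, -0.074, -0.001, 0.0]
ft_force: [1.1, -0.0, -0.1]
grip_width: 0.919
grip_force: 0.0
top lens 176 [425.99480185 -98.20806427 145.        ] (35.781192779541016, 36.340965270996094) 330.39312744140625 244.85891723632812
[455.36806324  95.71939216 249.34081653]
knob 55 [434.55643462 -30.53832141 194.        ]
sample thru lens [332.92248062 244.48062016] [315 228  33  34 129] [ 424.70807804 -107.53344628   28.        ]
```

View pics/top6.png

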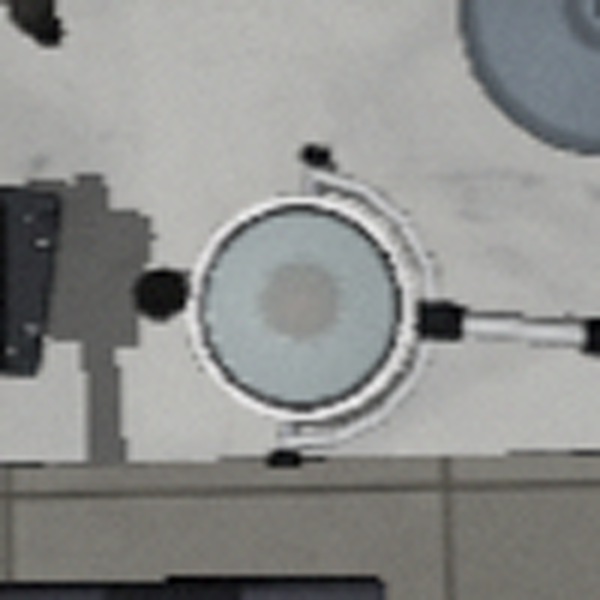

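The top crop shows the released lens ring centred at zoom (302,306), with the sample visible through it at (300,300), roughly 3 mm off. Cross-checking with the side view.

```bash
python3 - <<'E'
from h import *
d=np.load("top6.npz");I=d["I"].astype(int)
# sample through lens: pinker than lens glass
r=I[...,0]-I[...,2];m=np.zeros(r.shape,np.uint8);m[230:260,316:346]=(r[230:260,316:346]>-4)
vv,uu=np.mgrid[:400,:640];m[np.hypot(uu-330.4,vv-244.9)>13]=0
m=cv2.medianBlur(m,3);v,u=np.nonzero(m);print("top sample",len(u),u.mean(),v.mean(),np.ptp(u),np.ptp(v),cast("top",u.mean(),v.mean(),28))
d=np.load("side6.npz");I,D=d["I"],d["D"];Q=cloud("side",D)
L=(np.hypot(Q[...,0]-426,Q[...,1]+98)<64)&(np.hypot(Q[...,0]-426,Q[...,1]+98)>44)&(I.min(2)>150)&(abs(Q[...,2]-143)<4)
v,u=np.nonzero(L);pts=np.array([cast("side",a,b,145)[:2] for a,b in zip(u,v)]).astype(np.float32)
print("side lens",len(u),cv2.fitEllipse(pts))
p=pts.astype(float);A=np.c_[2*p,np.ones(len(p))];s=np.linalg.lstsq(A,(p**2).sum(1),rcond=None)[0];print(s[:2],np.sqrt(s[2]+s[0]**2+s[1]**2))
S=(np.hypot(Q[...,0]-425,Q[...,1]+97)<45)&(Q[...,2]>4)&(Q[...,2]<34);v,u=np.nonzero(S);print("side sample pts",S.sum(),Q[S].mean(0),Q[S].min(0),Q[S].max(0))
E
```

```text
top sample 119 330.5966386554622 244.0252100840336 12 11 [ 426.33446273 -100.00629756   28.        ]
side lens 116 ((424.834716796875, -95.06063842773438), (107.24317932128906, 111.36051940917969), 19.435684204101562)
[424.40545133 -93.19268503] 53.23047332269685
side sample pts 236 [426.32380655 -90.85587604  21.81946513] [ 401.57854608 -121.34018763    4.07648317] [449.48829472 -72.00183499  30.83523732]
```

View pics/side6.png

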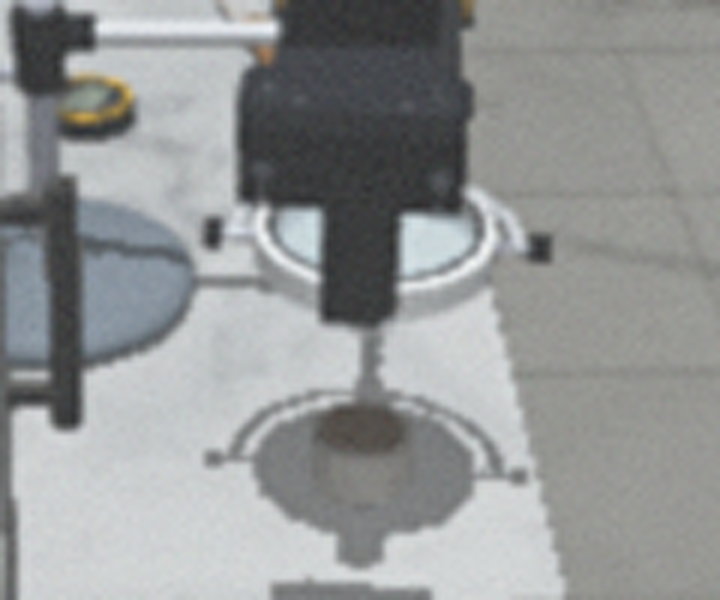

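The side view shows the sample at (360,430), directly in the lens's shadow. The lens is within about 2.5 mm of the sample axis in both cameras, and the gripper is clear of everything. Handing in.

```bash
python3 -c "
from workcell import arm
print(arm.state()['time_s']);print(arm.sign_off())"
```

```text
17.35
the job is handed in; nothing more can be done
None
```

I handed the job in at 17.4 s: the cork cover lies flat on the bare worktop, the magnifier is released with its lens about 2.5 mm off the sample's centre, and the gripper touched nothing but the cork and the knob.

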